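# Load the counter-top tool sanitiser and start it

## Task

Move the washed dough scraper from its draining rack to the slot of the white tool sanitiser, pushing the blade in until the grip rests on the top, then move the probe thermometer from its drip stand to the small round socket and push it fully home in the same way. Lower them in, do not drop them. Then press the sanitiser's start button right down for a moment and let it go, leaving both tools in place and the mug, trivet, salt cellar and tongs where they are.

Things in the scene. Friction and masses are not known exactly. Their poses are not given: they have to be found in the camera images.
- scraper_grip (a point): Centre of the black plastic grip of the dough scraper, which stands blade down in the draining rack. Grip: block 20 thick (own x), 110 wide (own y), 54 high (own z, up); this point is 27 above the grip's flat underside. Below it a flat steel blade 4 thick (x), 110 wide (y), reaching 70 below the underside. 160 g nominal. A half turn about z makes no difference. (Sizes in mm.)
- probe_grip (a point): Centre of the black round handle of the probe thermometer, which stands stem down in the drip stand. Handle: upright cylinder 24 in diameter, 54 high; this point is 27 above its flat underside. Below it on the axis (own z, up) a round steel stem 7 in diameter with a tapered tip, reaching 80 below the underside. 90 g nominal. (Sizes in mm.)
- rack: Grey plastic draining rack, fixed to the counter: block 60 (x) by 160 (y) by 85 high on a foot plate 100 by 190 by 8 thick; a slot 9 by 118 along its y, 78 deep, in the middle of the top holds the scraper, whose grip underside rests on the top. Origin: centre of the underside, z up. (Sizes in mm.)
- stand: Grey plastic drip stand, fixed to the counter: square block 60 by 60 by 95 high on a round foot 110 across and 8 thick; a round hole 10 in diameter, 88 deep, in the middle of the top holds the thermometer, whose handle underside rests on the top. Origin: centre of the underside, z up. (Sizes in mm.)
- dock_slot (a point): Middle of the mouth of the sanitiser's slot, on its top face. The slot runs along this frame's y: 118 long, 9 wide, 90 deep, mouth bevelled by 3. The sanitiser is a white plastic box with amber windows, fixed to the counter, 120 (x) by 280 (y) by 100 high, its slot in the middle of the flat top; z up. (Sizes in mm.)
- dock_socket (a point): Middle of the mouth of the sanitiser's small round socket, on the top face, 105 from the slot's middle along the sanitiser's +y: 10 in diameter, 90 deep, vertical, mouth bevelled by 3. (Sizes in mm.)
- start_top (a point): Middle of the top of the start button, a round steel push button 32 across in a grey housing on the sanitiser's top, 105 from the slot's middle along the sanitiser's -y. It is pressed straight down. (Sizes in mm.)
- start (a joint): Travel of the start button in m: 0 up, 0.006 fully down; a spring returns it; fully down takes about 5 N.
- mug_center (a point): Yellow ceramic mug, 82 across, 92 high, with a handle, standing on the trivet; point at its centre, half-way up. Leave alone. (Sizes in mm.)
- trivet: Round grey plastic trivet, 160 across, 10 thick, lying on the counter under the mug; origin at the centre of its underside. Leave alone. (Sizes in mm.)
- salt_center (a point): Glass salt cellar with a closed steel lid, 92 across, 70 high; point on its axis 30 above the counter. Leave alone. (Sizes in mm.)
- tongs_center (a point): Steel tongs locked closed, lying on the counter beyond the sanitiser, 215 long (own x), 30 wide, 22 high; point at their middle. Leave alone. (Sizes in mm.)
Things that resemble listed ones, but are neither listed nor needed, are in the scene too. Of the things that look like the part that bears scraper_grip, the middle-sized one is meant.

How it is judged (in metres and radians):
On the way, in this order (a step that is already met when the one before it is completed fails the run):
1. the scraper's blade is through the slot with its grip resting on the sanitiser, upright (x of scraper_grip in the frame of dock_slot between -0.006 and 0.006 m and y of scraper_grip in the frame of dock_slot between -0.008 and 0.008 m and z of scraper_grip in the frame of dock_slot between 0.02 and 0.0305 m and angle between scraper_grip's own z axis and vertical below 0.08 rad), for 0.2 s.
2. the thermometer's stem is fully home in the round socket, the scraper still in its slot (all of step 1 and z of probe_grip in the frame of dock_socket between 0.02 and 0.0305 m and horizontal distance between probe_grip and dock_socket below 0.006 m and angle between probe_grip's own z axis and vertical below 0.08 rad), for 0.2 s.
3. the start button is pressed at least 4.5 mm down with both tools home (all of step 2 and value of joint start above 0.0045 m), for 0.05 s.
At the end, for the whole second after the job is handed in: Scraper upright in the slot and thermometer upright in the round socket, each with its grip's underside within 3.5 mm of the sanitiser's top and within about 6 mm (8 mm along the slot) of the opening's middle, both at rest, and the start button sprung back up (all of step 2 and value of joint start below 0.0015 m and linear speed of each of scraper, probe below 0.02 m/s); the robot touches nothing.
It fails at once if the mug, trivet, salt cellar or tongs are shoved more than 25 mm or knocked over (distance of any of mug_center, salt_center, tongs_center, trivet from where it was at the start of the episode above 0.025 m or angle between any of mug_center, salt_center, tongs_center, trivet's own z axis and vertical above 0.5 rad).
It fails at once if the scraper is dropped into its opening (falls faster than 0.6 m/s inside it) (horizontal distance between scraper_grip and dock_slot below 0.01 m and z of scraper_grip in the frame of dock_slot below 0.09 m and linear speed of scraper above 0.6 m/s).
It fails at once if the thermometer is dropped into its opening (falls faster than 0.6 m/s inside it) (horizontal distance between probe_grip and dock_socket below 0.01 m and z of probe_grip in the frame of dock_socket below 0.09 m and linear speed of probe above 0.6 m/s).
It also fails if it takes over 64 s, if anything falls off the work surface, if the arm or the gripper's body presses on something with over 40 N, if the wrist force passes 120 N, or if a joint passes its speed limit or range.

## Robot

A 6-joint arm with a two-finger parallel gripper is mounted at the origin on the work surface. World frame = base frame: x ahead of the robot, y to its left, z up, the work surface at z = 0. Lengths are in mm, angles in rad, forces in N, time in s.
With the tool pointing down it reaches from about 300 to 875 mm from the base axis. Payload 6.4 kg.
Tool frame: the origin (TCP) lies at the very end of the fingers, on their centre line; the grasp point (between the pads) lies env.grasp_offset behind it (env.grasp_offset is the distance from the TCP to the grasp point, in mm); z points along the fingers, y is the line along which they close (so a half turn about z gives the same grasp; the last joint's range is limited). The gripper opens to 85 mm and grips with 20 to 120 N. Pads are 22 mm wide; open, the fingers measure 114 mm over their backs; the gripper's body (76 mm by 85 mm) begins 54 mm behind the grasp point. The pads swing forward as they close: fully open they stand 13 mm farther back than shut.
Start: joints at [-1.485, 0.181, 1.607, -0, 1.354, -0.206], TCP at [165.43, -550.703, 231.288] pointing down, gripper open.
Joint ranges: [-2.99, 2.99], [-0.89, 2.07], [0.3, 2.58], [-1.14, 4.28], [0, 2.63], [-3.12, 3.12]. Speed limits (rad/s): [2.57, 2.57, 3.01, 3.14, 3.14, 3.14].

## Interface

Orientations are given as a unit quaternion [x, y, z, w].
In Python, from workcell import env gives the robot as it stands.
- The arm moves only by the tool drive_tool, never from a script. Its arguments are lists of equal length, an entry for each row: "translation": the shift along the tool's x, y, z in mm, a list of three; "dr": the turn, a rotation vector about the tool's x, y, z in rad, a list of three; "grip": the opening, from -1 (shut) to 1 (fully open). A call has 1 to 8 rows; each row is the pose to reach, as a shift and turn from the pose commanded when the call began, along the tool's axes at that moment; what a row does not reach only later rows make up. A row lasts 1/10 s, in which the tool goes at most 50 mm and 8.59 degrees, less where a joint would pass 70% of its speed; a pose out of reach is approached as far as the arm can. A call with a gripper value outside its range is refused whole. The fingers move at their own pace and stop on an object; "newtons" is the grip in N (left out, the last holds). Time passes only in rows, so rows that repeat a pose let the fingers close. It gives the time, the measured TCP pose, the force, the opening and the grip force at its end, in the units of the state.
- env.observe(): the state, without advancing time (a new reading comes with each control period).
- env.capture(name): name is "scene" or "top" or "wrist"; returns a dict with "img" (420x560x3 uint8, blue, green, red), "fov_y" (degrees; the focal length in pixels is half the picture's height over the tangent of half this angle, whatever the lens; pixels are square), "cx", "cy" (the principal point, pixels), "R" (3x3) and "t" (3): a world point X has camera coordinates R X + t; the wrist camera has in their place "mount" (4x4, takes a point from camera to tool coordinates, whose origin is the TCP and whose axes are the flange's). Camera axes: x right, y down, z forward; pixel columns grow to the right and rows downward; lengths in mm; the calibration is good to about 2 mm. A picture is of the moment at which its call begins: read the wrist's pose just before it. There is no depth.
- env.sign_off(): hands the job in; it is judged then, once.
The state is a dict: "time_s": time; "q": joint angles; "dq": joint speeds; "joint_efforts": joint torques, N m; "eef_pos": TCP position; "tool_rot": TCP orientation; "wrist_force": force on the tool from outside, world axes, zero at the start; "ft_torque": the same for the moment, N m; "grip_width": finger opening in mm; "gripper_force": force on a finger pad.
Only numpy, scipy, OpenCV 4.12 (cv2) and the standard library are available. Lean on these libraries where they do the work, as an engineer would, in place of code of your own. Each camera call takes 0.05 s, during which the arm holds its last target. There are 200 camera calls.

## Working session

There is one attempt and no reset: what is moved stays moved. The work goes in short steps, Python scripts to look and compute and a tool call to move; the robot and the scene stay as the last step left them, time stands still between calls to the robot, and variables do not carry over. Pictures are saved under pics/ and viewed, at most 10 in all, crops included, and the job is handed in when it is done.

Besides the shell and the picture viewer there is one more tool, called after ">>>" as name(argument=value, ...) on one line, values as JSON. drive_tool: Moves the arm, as the interface text tells. Its arguments: {"type":"object","properties":{"translation":{"type":"array","items":{"type":"array","items":{"type":"number"}}},"dr":{"type":"array","items":{"type":"array","items":{"type":"number"}}},"grip":{"type":"array","items":{"type":"number"}},"newtons":{"type":"number"}},"required":["translation","dr","grip"]}

```bash
ls; mkdir -p pics
python3 - <<'E'
from workcell import env
import cv2,pickle
print(env.grasp_offset, env.observe())
for n in("scene","top"):
    c=env.capture(n); cv2.imwrite(f"pics/{n}0.png",c["img"]); pickle.dump(c,open(f"{n}.pkl","wb"))
    print(n,c["fov_y"],c["cx"],c["cy"],c["R"],c["t"],[k for k in c])
E
```

```text
pics
18.700000000000003 {'time_s': 0.0, 'q': array([-1.48531245e+00,  1.81546034e-01,  1.60799635e+00, -2.30857194e-05,
        1.35381677e+00, -2.06303395e-01]), 'dq': array([-0.00130843,  0.00032903,  0.00084656,  0.00086456,  0.00117692,
       -0.00076173]), 'joint_efforts': array([-7.06008905e-04, -4.44863605e+01, -3.51342773e+01, -2.95947866e-04,
        8.90868221e-03, -1.07298303e-05]), 'eef_pos': array([ 165.36658381, -550.12934216,  230.38698655]), 'tool_rot': array([ 9.89375639e-01,  1.45379040e-01,  4.20750326e-05, -8.82319362e-04]), 'wrist_force': array([-0.48480293,  0.72005919, -0.6354674 ]), 'ft_torque': array([-0.01899385, -0.00125607,  0.0123102 ]), 'gripper_force': 0.0, 'grip_width': 85.79558457262556}
scene 56.89327352519745 279.27410360291526 214.17789735211875 [[-0.62956528  0.77689328  0.00918602]
 [ 0.58564138  0.48228501 -0.65147935]
 [-0.51056021 -0.40476907 -0.75861075]] [ 313.19273398 -225.30773952 1229.89684971] ['img', 'fov_y', 'cx', 'cy', 'R', 't']
top 44.55026030340941 286.2769427518645 202.45355502235947 [[ 7.39704884e-04 -9.99953462e-01 -9.61910660e-03]
 [-9.90679551e-01  5.77453555e-04 -1.36211941e-01]
 [ 1.36211157e-01  9.63020885e-03 -9.90633020e-01]] [3.32779088e-01 5.12878790e+02 1.23499469e+03] ['img', 'fov_y', 'cx', 'cy', 'R', 't']
```

View pics/scene0.png

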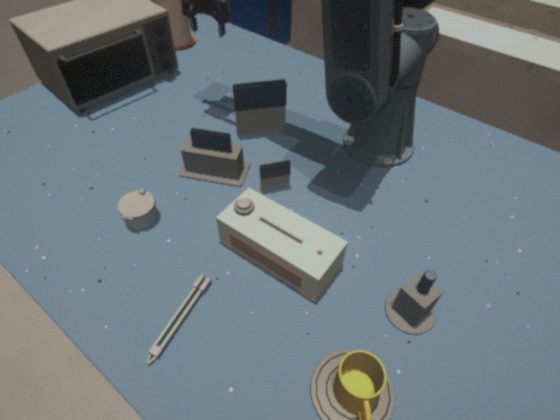

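View pics/top0.png

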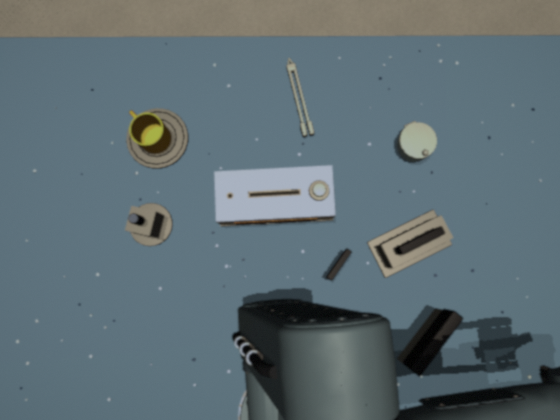

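The scene picture shows three scraper look-alikes:
- **Small:** scene (275,170), top (338,264).
- **In the grey rack:** scene (211,140), top (420,242).
- **Large:** scene (260,95), top (432,340).

The rack one is middle-sized and stands in a draining rack, so it fits the description. I'll confirm it in enlarged crops. The sanitiser is at top (275,194), the stand at top (150,222).

Run:
```python
import cv2,numpy as np
t=cv2.imread("pics/top0.png");s=cv2.imread("pics/scene0.png")
def g(im):
    return cv2.convertScaleAbs(im,alpha=1.3,beta=10)
cv2.imwrite("pics/topc.png",g(cv2.resize(t[150:300,200:466],None,fx=3,fy=3,interpolation=cv2.INTER_CUBIC)))
a=cv2.resize(s[115:300,175:355],None,fx=3,fy=3,interpolation=cv2.INTER_CUBIC)
b=np.zeros((555,258,3),np.uint8)
b[:255,:]=cv2.resize(s[255:340,375:461],None,fx=3,fy=3,interpolation=cv2.INTER_CUBIC)
b[280:535,:]=cv2.resize(t[180:265,110:196],None,fx=3,fy=3,interpolation=cv2.INTER_CUBIC)
cv2.imwrite("pics/scc.png",g(np.hstack([a,b])))
```

```text
(no output)
```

View pics/topc.png

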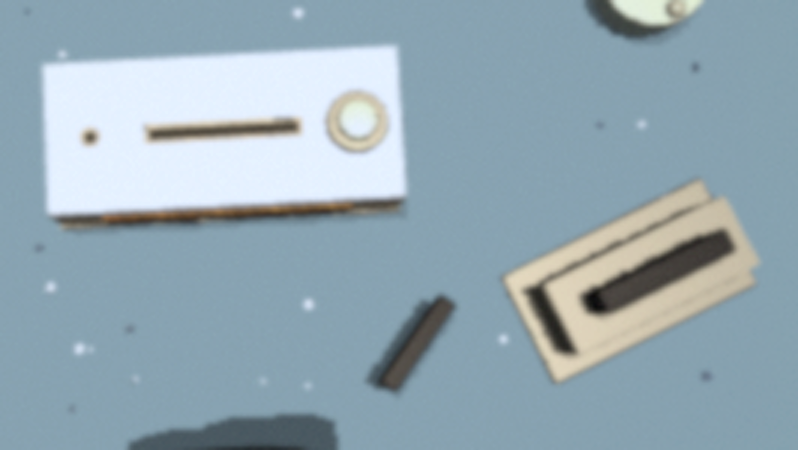

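View pics/scc.png

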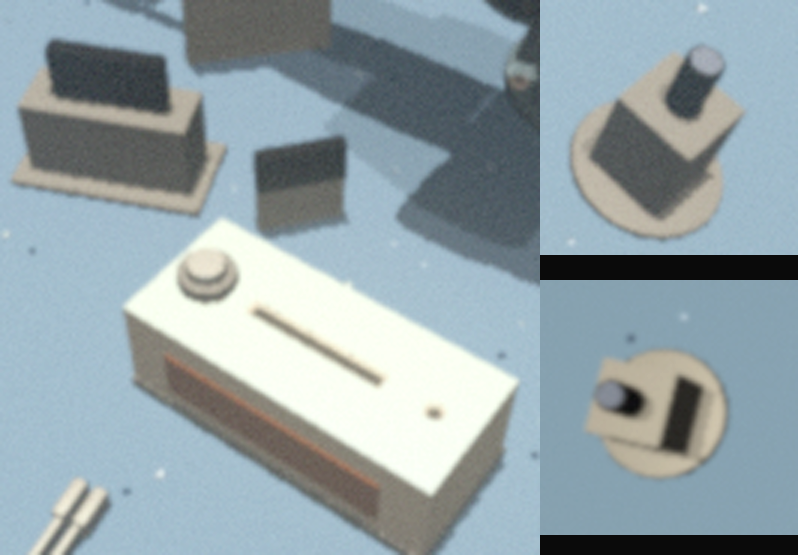

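Crops confirm it: the middle-sized black grip with a rack under it (top (422,240), scene (211,132)). Slot middle is at top (274.5,193.2), scene (280.7,230). Socket is at top (230,195.7), scene (319.7,252.3). Probe top is at top (133,218.7), scene (430.7,274.3).

```bash
cat > h.py <<'E'
import numpy as np,cv2,pickle
from scipy.spatial.transform import Rotation as Ro
def K(c):
    f=c["img"].shape[0]/2/np.tan(np.radians(c["fov_y"]/2)); return np.array([[f,0,c["cx"]],[0,f,c["cy"]],[0,0,1]])
def ray(c,uv):
    d=np.linalg.inv(K(c))@[uv[0],uv[1],1]; return -c["R"].T@c["t"], c["R"].T@d
def at_z(c,uv,z):
    o,d=ray(c,uv); return o+d*(z-o[2])/d[2]
def tri(obs):
    A=np.zeros((3,3));b=np.zeros(3)
    for c,uv in obs:
        o,d=ray(c,uv);d=d/np.linalg.norm(d);P=np.eye(3)-np.outer(d,d);A+=P;b+=P@o
    X=np.linalg.solve(A,b); return X
def proj(c,X):
    p=K(c)@(c["R"]@np.asarray(X,float)+c["t"]); return p[:2]/p[2]
def wristcam(c,s):
    "give the wrist picture R,t from the state read just before"
    T=np.eye(4);T[:3,:3]=Ro.from_quat(s["tool_rot"]).as_matrix();T[:3,3]=s["eef_pos"]
    M=np.linalg.inv(T@np.array(c["mount"]));c["R"]=M[:3,:3];c["t"]=M[:3,3];return c
def togo(s,X):
    "world target for TCP -> tool-axes shift"
    return Ro.from_quat(s["tool_rot"]).inv().apply(np.asarray(X)-s["eef_pos"])
E
python3 - <<'E'
from h import *
S=pickle.load(open("scene.pkl","rb"));T=pickle.load(open("top.pkl","rb"))
for n,s,t,z in [("slot",(280.7,230),(274.5,193.2),100),("slotL",(302,242),(249.3,194.3),100),("slotR",(259.7,218),(299.7,192),100),("socket",(319.7,252.3),(230,195.7),100),("button",(244.3,203),(319.3,189.7),115),
 ("grip",(211,131.7),(422.3,240),139),("probe",(430.7,274.3),(133,218.7),149)]:
    print(n,tri([(S,s),(T,t)]).round(1),"at z",at_z(S,s,z).round(1),at_z(T,t,z).round(1))
a,b=at_z(T,(402,249),139),at_z(T,(443.3,230),139);print(a,b,np.degrees(np.arctan2(*(b-a)[1::-1])),np.linalg.norm(b-a))
from workcell import env
s=env.observe();c=env.capture("wrist");print(c["mount"],c["fov_y"],c["cx"],c["cy"]);cv2.imwrite("pics/w0.png",c["img"])
print(Ro.from_quat(s["tool_rot"]).as_matrix().round(3))
E
```

```text
slot [527.2  27.5  93.3] at z [531.5  30.5 100. ] [526.   27.5 100. ]
slotL [524.6  86.5  95.4] at z [527.9  87.6 100. ] [523.4  86.9 100. ]
slotR [530.2 -32.4  93. ] at z [534.8 -28.9 100. ] [528.8 -31.9 100. ]
socket [521.5 132.2  94. ] at z [525.8 133.4 100. ] [520.1 132.4 100. ]
button [532.1 -77.6 114.9] at z [532.4 -77.9 115. ] [531.8 -77.2 115. ]
grip [ 413.1 -305.9  138.2] at z [ 413.6 -304.6  139. ] [ 413.4 -306.   139. ]
probe [461.1 344.2 146.1] at z [463.8 343.5 149. ] [460.5 344.1 149. ]
[ 393.19796003 -259.94022787  139.        ] [ 435.83685438 -353.92496057  139.        ] -65.59720474608072 103.20467669645323
[[ 4.72338748e-04 -9.58729360e-01 -2.84319874e-01  7.24485813e+01]
 [ 9.99999361e-01  1.60719898e-04  1.11934335e-03  8.66350913e-01]
 [-1.02745148e-03 -2.84320221e-01  9.58728823e-01 -1.42814381e+02]
 [ 0.00000000e+00  0.00000000e+00  0.00000000e+00  1.00000000e+00]] 67.64031278055008 281.2976203497133 211.4098469286705
[[ 0.958  0.288 -0.   ]
 [ 0.288 -0.958  0.002]
 [ 0.    -0.002 -1.   ]]
```

Triangulation agrees with the text's heights. Next I move above the scraper and turn the tool to its grip, with the closing axis at about 24.4°.

>>> drive_tool(translation=[[40,-21,0],[80,-42,0],[120,-63,0],[160,-84,0],[200,-105,0],[240,-126,0],[280,-147,0],[307,-162,0]], dr=[[0,0,-0.145],[0,0,-0.29],[0,0,-0.435],[0,0,-0.58],[0,0,-0.725],[0,0,-0.87],[0,0,-1.015],[0,0,-1.16]], grip=[1,1,1,1,1,1,1,1])

```text
time_s: 0.95
eef_pos: [414.3, -304.9, 231.2]
tool_rot: [0.745, 0.667, 0.0, -0.0]
wrist_force: [0.5, -0.3, -0.5]
grip_width: 85.4
gripper_force: 0.0
```

>>> drive_tool(translation=[[0,0,0],[0,0,0],[0,0,0],[0,0,0],[0,0,0]], dr=[[0,0,-0.14],[0,0,-0.28],[0,0,-0.42],[0,0,-0.545],[0,0,-0.545]], grip=[1,1,1,1,1])

```text
time_s: 1.45
eef_pos: [412.8, -307.0, 231.0]
tool_rot: [0.541, 0.841, 0.0, -0.0]
wrist_force: [-0.1, -0.3, 0.7]
grip_width: 85.6
gripper_force: 0.0
```

```bash
cat > look.py <<'E'
from h import *
from workcell import env
import sys
s=env.observe();c=env.capture("wrist");wristcam(c,s);n=sys.argv[1]
pickle.dump(c,open(n+".pkl","wb"));cv2.imwrite(f"pics/{n}.png",cv2.convertScaleAbs(c["img"],alpha=1.3,beta=10))
R=Ro.from_quat(s["tool_rot"]).as_matrix()
print(s["time_s"],s["eef_pos"].round(1),"ytool deg",np.degrees(np.arctan2(R[1,1],R[0,1])).round(2),R[:,2].round(4),s["q"].round(2),s["wrist_force"].round(1))
E
python3 look.py w1
```

```text
1.45 [ 412.8 -307.   231. ] ytool deg 24.48 [-4.e-04  4.e-04 -1.e+00] [-0.87  0.05  1.76  0.    1.34 -1.3 ] [-0.1 -0.3  0.7]
```

View pics/w1.png

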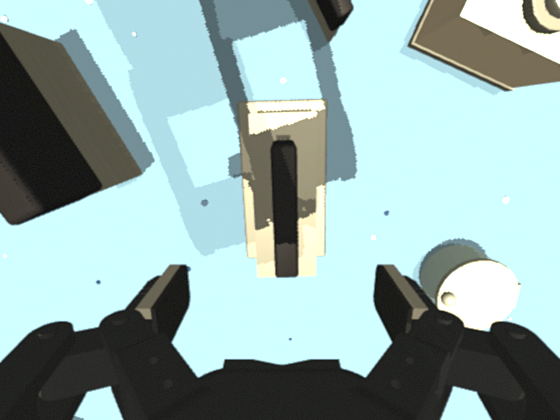

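The wrist view shows the grip's top face from (284.5,147) to (287,276), almost parallel to the tool's x, between the open fingers.

Run:
```python
from h import *
from workcell import env
c=pickle.load(open("w1.pkl","rb"));S=pickle.load(open("scene.pkl","rb"));T=pickle.load(open("top.pkl","rb"))
a=at_z(c,(284.8,146),139);b=at_z(c,(287,276.5),139);m=(a+b)/2
print(a,b,np.linalg.norm(a-b),m,np.degrees(np.arctan2(*(b-a)[1::-1]))+90)
uv=proj(c,m);print(tri([(c,uv),(T,(422.3,240))]),tri([(c,uv),(S,(211,131.7))]))
s=env.observe();print(togo(s,[m[0],m[1],102]))
```

```text
[ 393.61605412 -258.78712643  139.        ] [ 439.87084843 -355.02724155  139.        ] 106.77858284857325 [ 416.74345127 -306.90718399  139.        ] 25.669807466725715
[ 410.6031866  -294.99854176  182.18210231] [ 415.42092693 -305.01267911  140.44703133]
[ -1.54510149   3.71632613 129.06629521]
```

>>> drive_tool(translation=[[0,2.5,40],[-1,2.5,80],[-1,2.5,115],[-1,2.5,129],[-1,2.5,129],[-1,2.5,129]], dr=[[0,0,-0.012],[0,0,-0.012],[0,0,-0.012],[0,0,-0.012],[0,0,-0.012],[0,0,-0.012]], grip=[1,1,1,1,0.2,-0.3], newtons=50)

```text
time_s: 2.1
eef_pos: [416.2, -307.9, 103.5]
tool_rot: [0.537, 0.844, -0.0, 0.001]
wrist_force: [0.1, -0.4, 0.9]
grip_width: 58.9
gripper_force: 0.0
```

>>> drive_tool(translation=[[0,0,0],[0,0,0],[0,0,0],[0,0,0],[0,0,0],[0,0,0]], dr=[[0,0,0],[0,0,0],[0,0,0],[0,0,0],[0,0,0],[0,0,0]], grip=[-0.6,-0.8,-0.8,-0.8,-0.8,-0.8])

```text
time_s: 2.7
eef_pos: [416.4, -308.1, 104.0]
tool_rot: [0.537, 0.844, -0.0, 0.001]
wrist_force: [0.3, 0.6, 7.0]
grip_width: 19.7
gripper_force: 50.8
```

>>> drive_tool(translation=[[0,0,-12],[0,0,-35],[0,0,-65],[0,0,-95],[0,0,-115],[0,0,-120],[0,0,-120]], dr=[[0,0,0],[0,0,0],[0,0,0],[0,0,0],[0,0,0],[0,0,0],[0,0,0]], grip=[-0.8,-0.8,-0.8,-0.8,-0.8,-0.8,-0.8])

```text
time_s: 3.4
eef_pos: [415.7, -307.3, 223.1]
tool_rot: [0.537, 0.844, -0.0, 0.001]
wrist_force: [0.1, -0.5, -2.0]
grip_width: 19.7
gripper_force: 49.6
```

```bash
python3 look.py w2
python3 - <<'E'
from h import *
from workcell import env
s=env.observe()
T=pickle.load(open("top.pkl","rb"))
print(s["grip_width"],s["gripper_force"],togo(s,[526.5,28,222]))
E
```

```text
3.4 [ 415.7 -307.3  223.1] ytool deg 25.09 [ 0.001  -0.0012 -1.    ] [-0.87  0.06  1.76 -0.    1.32 -1.3 ] [ 0.1 -0.5 -2. ]
19.551190751010953 49.63485896587372 [ 2.55962175e+02  2.42750275e+02 -8.35746573e-02]
```

View pics/w2.png

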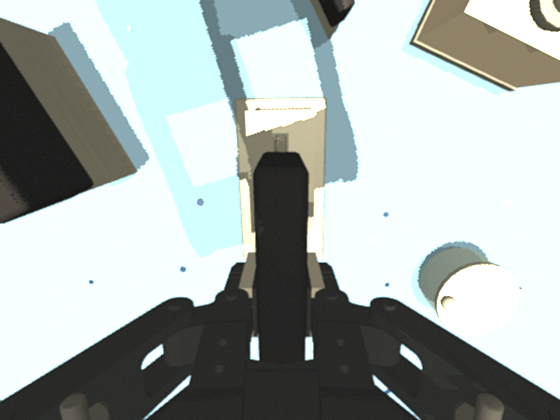

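The grip is held firmly and the far end shows at about (281,155). Next I go to a spot about 110 mm short of the slot (over the button) and look at the slot from there.

>>> drive_tool(translation=[[20,26,0],[50,64,0],[80,102,0],[110,140,0],[140,179,0],[157,200,0],[157,200,0],[157,200,0]], dr=[[0,0,0.06],[0,0,0.13],[0,0,0.2],[0,0,0.27],[0,0,0.34],[0,0,0.389],[0,0,0.389],[0,0,0.389]], grip=[-0.8,-0.8,-0.8,-0.8,-0.8,-0.8,-0.8,-0.8])

```text
time_s: 4.25
eef_pos: [529.2, -79.4, 220.5]
tool_rot: [0.689, 0.725, -0.001, -0.001]
wrist_force: [0.6, 0.8, -1.2]
grip_width: 19.2
gripper_force: 49.7
```

```bash
python3 look.py w3
python3 - <<'E'
from h import *
c=pickle.load(open("w3.pkl","rb"))
g=cv2.LUT(c["img"],np.clip(255*(np.arange(256)/255)**.45,0,255).astype(np.uint8))
g[:]=g
cv2.imwrite("pics/w3g.png",cv2.resize(g[0:300,110:450],None,fx=2,fy=2,interpolation=cv2.INTER_CUBIC))
# rows for tool-frame points
M=np.linalg.inv(np.array(c["mount"]))
for p in [(55,0,-37),(55,0,17),(55,0,87),(50,0,-37)]:
    q=K(c)@(M@[*p,1])[:3];print(p,q[:2]/q[2])
for X in [(526.5,28,100),(520.5,132.4,100),(523.7,87,100),(529.5,-31.5,100)]:print(X,proj(c,X).round(1))
E
```

```text
4.25 [529.2 -79.4 220.5] ytool deg 2.95 [-3.2e-03  7.0e-04 -1.0e+00] [-0.37  0.1   1.72 -0.    1.32 -0.42] [ 0.6  0.8 -1.2]
(55, 0, -37) [280.06602048 168.86504556]
(55, 0, 17) [280.48616758 152.2592677 ]
(55, 0, 87) [280.74305498 142.10612101]
(50, 0, -37) [280.07550777 183.39891215]
(526.5, 28, 100) [285.   69.9]
(520.5, 132.4, 100) [284.7 -97.8]
(523.7, 87, 100) [285.7 -19.4]
(529.5, -31.5, 100) [284.7 148.2]
```

View pics/w3g.png

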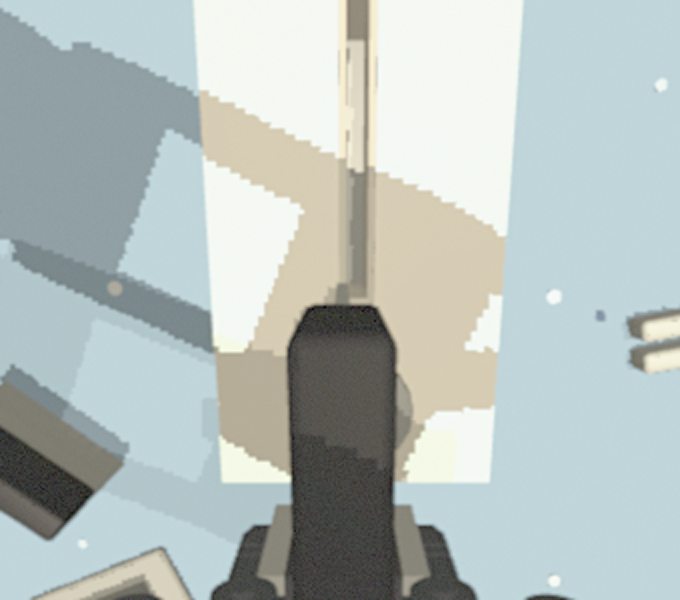

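The slot's centre line is at crop x≈358, so u≈289, versus the blade plane at u≈281. That puts it about 6 mm to +y tool and parallel to the blade, with the near end at row 149 as predicted. I'll go over it and lower the tip in.

>>> drive_tool(translation=[[30,3,0],[70,6,0],[107,6,0],[107,6,0],[107,6,15],[107,6,25],[107,6,32],[107,6,38]], dr=[[0,0,0],[0,0,0],[0,0,0],[0,0,0],[0,0,0],[0,0,0],[0,0,0],[0,0,0]], grip=[-0.8,-0.8,-0.8,-0.8,-0.8,-0.8,-0.8,-0.8])

```text
time_s: 5.1
eef_pos: [530.5, 26.0, 183.4]
tool_rot: [0.69, 0.724, -0.0, -0.0]
wrist_force: [-0.1, 0.4, -1.0]
grip_width: 19.7
gripper_force: 49.7
```

>>> drive_tool(translation=[[0,0,3],[0,0,6],[0,0,9],[0,0,9]], dr=[[0,0,0],[0,0,0],[0,0,0],[0,0,0]], grip=[-0.8,-0.8,-0.8,-0.8])

```text
time_s: 5.5
eef_pos: [530.7, 27.1, 175.1]
tool_rot: [0.69, 0.724, -0.0, -0.0]
wrist_force: [0.5, -0.1, -1.8]
grip_width: 19.5
gripper_force: 49.7
```

>>> drive_tool(translation=[[0,0,8],[0,0,17],[0,0,26],[0,0,35],[0,0,43],[0,0,48],[0,0,51],[0,0,51]], dr=[[0,0,0],[0,0,0],[0,0,0],[0,0,0],[0,0,0],[0,0,0],[0,0,0],[0,0,0]], grip=[-0.8,-0.8,-0.8,-0.8,-0.8,-0.8,-0.8,-0.8])

```text
time_s: 6.3
eef_pos: [530.6, 27.1, 123.8]
tool_rot: [0.69, 0.724, -0.0, -0.0]
wrist_force: [0.6, 0.2, -1.7]
grip_width: 19.2
gripper_force: 49.6
```

>>> drive_tool(translation=[[0,0,1.5],[0,0,3],[0,0,4.5],[0,0,4.5]], dr=[[0,0,0],[0,0,0],[0,0,0],[0,0,0]], grip=[-0.8,-0.8,-0.8,-0.8])

```text
time_s: 6.7
eef_pos: [530.8, 27.1, 119.7]
tool_rot: [0.69, 0.724, 0.0, 0.0]
wrist_force: [-0.2, -0.1, -2.3]
grip_width: 19.3
gripper_force: 49.6
```

>>> drive_tool(translation=[[0,0,1],[0,0,2],[0,0,2]], dr=[[0,0,0],[0,0,0],[0,0,0]], grip=[-0.8,-0.8,-0.8])

```text
time_s: 7.0
eef_pos: [531.1, 27.1, 119.0]
tool_rot: [0.689, 0.724, 0.0, 0.0]
wrist_force: [-4.0, 0.6, 8.0]
grip_width: 19.3
gripper_force: 50.9
```

>>> drive_tool(translation=[[0,0,0],[0,0,0],[0,0,0],[0,0,-20],[0,0,-55],[0,0,-95],[0,0,-105],[0,0,-105]], dr=[[0,0,0],[0,0,0],[0,0,0],[0,0,0],[0,0,0],[0,0,0],[0,0,0],[0,0,0]], grip=[-0.4,0,0,0,0,0,0,0])

```text
time_s: 7.8
eef_pos: [532.2, 26.8, 224.9]
tool_rot: [0.69, 0.724, 0.001, 0.002]
wrist_force: [0.2, 0.6, -1.1]
grip_width: 42.7
gripper_force: 0.0
```

```bash
python3 look.py w4
python3 - <<'E'
from h import *
c=pickle.load(open("w4.pkl","rb"))
g=cv2.LUT(c["img"],np.clip(255*(np.arange(256)/255)**.5,0,255).astype(np.uint8))
cv2.imwrite("pics/w4g.png",cv2.resize(g[0:300,110:450],None,fx=2,fy=2,interpolation=cv2.INTER_CUBIC))
for X in [(529.5,28,154),(523.2,132.8,100),(520.5,132.4,100),(527,82,154),(527,82,100)]:print(X,proj(c,X).round(1))
E
```

```text
7.8 [532.2  26.8 224.9] ytool deg 2.81 [ 4.5e-03 -8.0e-04 -1.0e+00] [-0.17  0.09  1.72 -0.    1.32 -0.22] [ 0.2  0.6 -1.1]
(529.5, 28, 154) [276.6 220.2]
(523.2, 132.8, 100) [275.3  71.8]
(520.5, 132.4, 100) [271.8  72.2]
(527, 82, 154) [276.5 143.2]
(527, 82, 100) [277.2 138.2]
```

View pics/w4g.png

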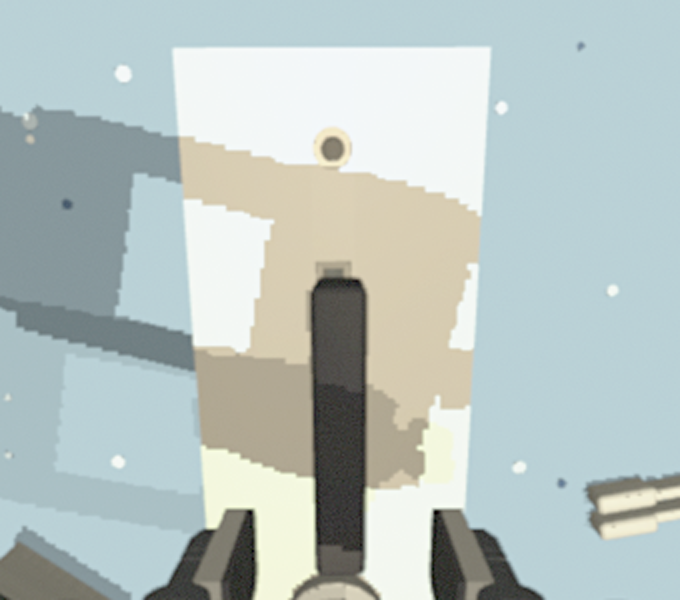

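The scraper is seated in the slot, with its grip at crop (339,285)–(342,572). The socket is at crop (332,148), full (276,74), which gives about (523.7,132). Next I go above the probe with the gripper open.

>>> drive_tool(translation=[[30,-5,-8],[75,-13,-10],[120,-20,-10],[165,-28,-10],[210,-36,-10],[255,-43,-10],[300,-51,-10],[320,-54,-10]], dr=[[0,0,0],[0,0,0],[0,0,0],[0,0,0],[0,0,0],[0,0,0],[0,0,0],[0,0,0]], grip=[0,0.5,1,1,1,1,1,1])

```text
time_s: 8.65
eef_pos: [458.6, 346.8, 229.9]
tool_rot: [0.689, 0.725, -0.002, -0.001]
wrist_force: [-0.0, -0.7, 0.6]
grip_width: 85.4
gripper_force: 0.0
```

>>> drive_tool(translation=[[0,0,0],[0,0,0]], dr=[[0,0,0],[0,0,0]], grip=[1,1])

```text
time_s: 8.85
eef_pos: [460.2, 343.6, 230.5]
tool_rot: [0.689, 0.725, -0.002, -0.0]
wrist_force: [0.5, -1.1, -0.5]
grip_width: 84.9
gripper_force: 0.0
```

```bash
python3 look.py w5
python3 - <<'E'
from h import *
c=pickle.load(open("w4.pkl","rb"));print("socket",at_z(c,(276,74),100))
c=pickle.load(open("w5.pkl","rb"))
g=cv2.LUT(c["img"],np.clip(255*(np.arange(256)/255)**.5,0,255).astype(np.uint8))
cv2.imwrite("pics/w5g.png",cv2.resize(g[60:360,90:490],None,fx=2,fy=2,interpolation=cv2.INTER_CUBIC))
for X in [(462,344,149),(462,344,95)]:print(X,proj(c,X).round(1))
E
```

```text
8.85 [460.2 343.6 230.5] ytool deg 2.87 [-0.0032 -0.002  -1.    ] [ 0.44  0.18  1.61 -0.    1.36  0.38] [ 0.5 -1.1 -0.5]
socket [523.82886377 131.26074954 100.        ]
(462, 344, 149) [283.6 216.8]
(462, 344, 95) [283.3 198.9]
```

View pics/w5g.png

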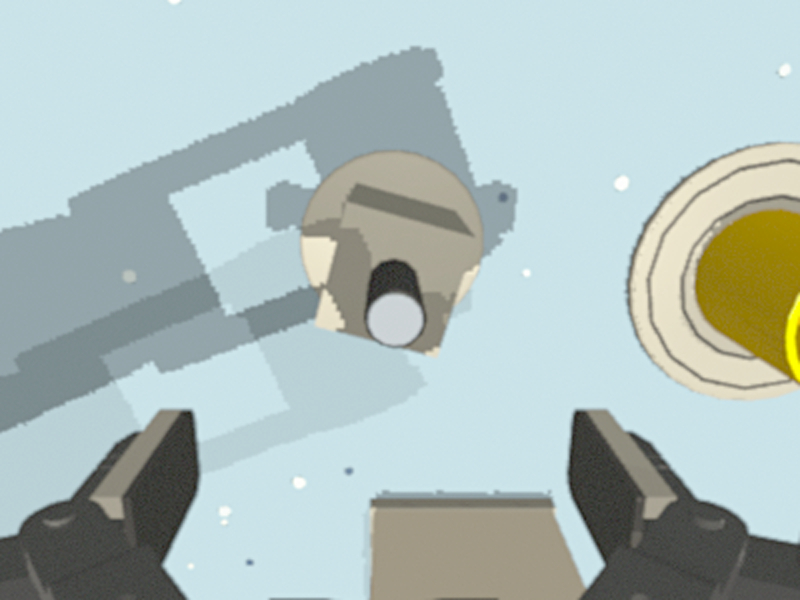

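The probe's top face is at crop (396,319), full (288,219.5), midway between the fingers.

Run:
```python
from h import *
from workcell import env
c=pickle.load(open("w5.pkl","rb"));S=pickle.load(open("scene.pkl","rb"));T=pickle.load(open("top.pkl","rb"))
p=at_z(c,(288,219.5),149);print(p,tri([(c,(288,219.5)),(S,(430.7,274.3))]))
s=env.observe();print(s["eef_pos"],togo(s,[p[0],p[1],112]),togo(s,[463.5,343,112]))
```

```text
[465.45260169 342.07238474 149.        ] [465.49071818 343.26493908 151.45185908]
[460.62266296 343.04668216 230.97737107] [ -1.01811046   5.09415748 118.96598422] [3.85475379e-03 3.18924314e+00 1.18969428e+02]
```

>>> drive_tool(translation=[[-0.5,4,40],[-0.5,4,80],[-0.5,4,105],[-0.5,4,117],[-0.5,4,117],[-0.5,4,117]], dr=[[0,0,0],[0,0,0],[0,0,0],[0,0,0],[0,0,0],[0,0,0]], grip=[1,1,1,1,0.3,-0.2], newtons=40)

```text
time_s: 9.5
eef_pos: [466.3, 343.4, 116.9]
tool_rot: [0.69, 0.724, 0.001, 0.0]
wrist_force: [0.5, 0.5, 0.0]
grip_width: 59.2
gripper_force: 0.0
```

>>> drive_tool(translation=[[0,0,0],[0,0,0],[0,0,0],[0,0,0],[0,0,0],[0,0,0]], dr=[[0,0,0],[0,0,0],[0,0,0],[0,0,0],[0,0,0],[0,0,0]], grip=[-0.5,-0.7,-0.7,-0.7,-0.7,-0.7])

```text
time_s: 10.1
eef_pos: [466.1, 344.2, 117.4]
tool_rot: [0.689, 0.724, 0.001, 0.001]
wrist_force: [-1.1, -1.0, 6.7]
grip_width: 23.0
gripper_force: 39.0
```

>>> drive_tool(translation=[[0,0,-12],[0,0,-35],[0,0,-65],[0,0,-95],[0,0,-112],[0,0,-115],[0,0,-115]], dr=[[0,0,0],[0,0,0],[0,0,0],[0,0,0],[0,0,0],[0,0,0],[0,0,0]], grip=[-0.7,-0.7,-0.7,-0.7,-0.7,-0.7,-0.7])

```text
time_s: 10.8
eef_pos: [465.2, 343.8, 231.2]
tool_rot: [0.69, 0.724, 0.0, 0.0]
wrist_force: [-0.0, -0.5, -1.9]
grip_width: 22.9
gripper_force: 40.2
```

Run:
```python
from h import *
from workcell import env
s=env.observe();print(s["eef_pos"],s["grip_width"],s["gripper_force"],togo(s,[523.7,92,230]),togo(s,[523.7,132,230]))
```

```text
[465.22680751 343.80531477 231.24625097] 22.88774879637275 40.210978388786316 [-254.37401735   46.03265664    1.19906131] [-214.42230666   47.99749579    1.21389878]
```

>>> drive_tool(translation=[[-35,8,0],[-75,17,0],[-115,26,0],[-155,35,0],[-190,43,0],[-214,48,0],[-214,48,0],[-214,48,0]], dr=[[0,0,0],[0,0,0],[0,0,0],[0,0,0],[0,0,0],[0,0,0],[0,0,0],[0,0,0]], grip=[-0.7,-0.7,-0.7,-0.7,-0.7,-0.7,-0.7,-0.7])

```text
time_s: 11.6
eef_pos: [522.9, 132.1, 229.3]
tool_rot: [0.69, 0.724, -0.001, -0.001]
wrist_force: [-0.3, 0.1, -0.9]
grip_width: 22.9
gripper_force: 40.2
```

```bash
python3 look.py w6
python3 - <<'E'
from h import *
c=pickle.load(open("w6.pkl","rb"))
g=cv2.LUT(c["img"],np.clip(255*(np.arange(256)/255)**.5,0,255).astype(np.uint8))
cv2.imwrite("pics/w6g.png",cv2.resize(g[120:320,180:380],None,fx=3,fy=3,interpolation=cv2.INTER_CUBIC))
M=np.linalg.inv(np.array(c["mount"]))
for p in [(0,0,102),(0,0,60),(0,0,22),(0,0,-32)]:
    q=K(c)@(M@[*p,1])[:3];print(p,q[:2]/q[2])
for X in [(523.7,132,100)]:print(X,proj(c,X).round(1))
E
```

```text
11.6 [522.9 132.1 229.3] ytool deg 2.72 [-2.8e-03  4.0e-04 -1.0e+00] [ 0.03  0.1   1.7   0.    1.34 -0.02] [-0.3  0.1 -0.9]
(0, 0, 102) [280.77427027 209.8199346 ]
(0, 0, 60) [280.66709146 226.99141841]
(0, 0, 22) [280.52842402 249.20780326]
(0, 0, -32) [280.19408526 302.77335878]
(523.7, 132, 100) [282.2 201.5]
```

View pics/w6g.png

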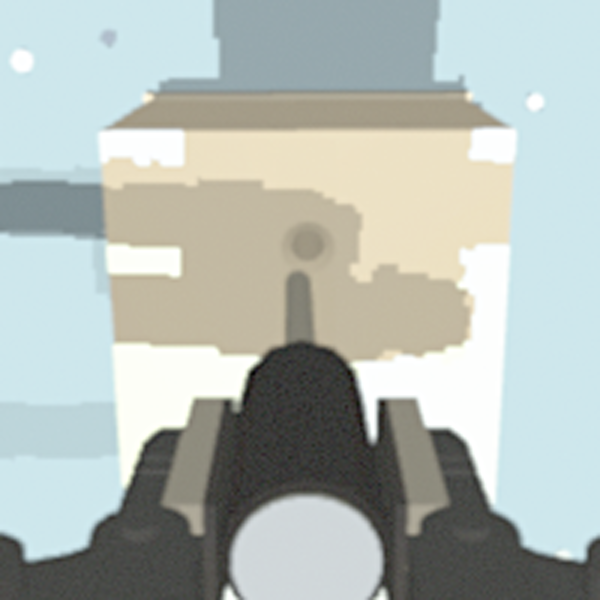

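The socket is at crop (308,243), full (282.7,201), and the stem tip at crop (297,272), full (279,210.7). The tip therefore needs about +2.5 mm in tool y and +1 mm in tool x before lowering.

>>> drive_tool(translation=[[1,2.5,0],[1,2.5,10],[1,2.5,20],[1,2.5,26],[1,2.5,31],[1,2.5,36],[1,2.5,40],[1,2.5,40]], dr=[[0,0,0],[0,0,0],[0,0,0],[0,0,0],[0,0,0],[0,0,0],[0,0,0],[0,0,0]], grip=[-0.7,-0.7,-0.7,-0.7,-0.7,-0.7,-0.7,-0.7])

```text
time_s: 12.45
eef_pos: [525.8, 133.4, 190.1]
tool_rot: [0.69, 0.724, -0.0, -0.0]
wrist_force: [-0.3, -0.1, -1.6]
grip_width: 22.8
gripper_force: 40.2
```

>>> drive_tool(translation=[[0,0,9],[0,0,19],[0,0,29],[0,0,39],[0,0,49],[0,0,57],[0,0,62],[0,0,62]], dr=[[0,0,0],[0,0,0],[0,0,0],[0,0,0],[0,0,0],[0,0,0],[0,0,0],[0,0,0]], grip=[-0.7,-0.7,-0.7,-0.7,-0.7,-0.7,-0.7,-0.7])

```text
time_s: 13.25
eef_pos: [525.6, 133.4, 127.8]
tool_rot: [0.69, 0.724, -0.001, -0.001]
wrist_force: [-0.1, -0.5, -1.8]
grip_width: 22.5
gripper_force: 40.5
```

>>> drive_tool(translation=[[0,0,1.5],[0,0,3],[0,0,4.5],[0,0,4.5]], dr=[[0,0,0],[0,0,0],[0,0,0],[0,0,0]], grip=[-0.7,-0.7,-0.7,-0.7])

```text
time_s: 13.65
eef_pos: [525.8, 133.5, 124.2]
tool_rot: [0.69, 0.724, -0.0, -0.0]
wrist_force: [-4.8, -0.4, 0.8]
grip_width: 22.7
gripper_force: 40.9
```

>>> drive_tool(translation=[[0,-0.8,1],[0,-0.8,2],[0,-0.8,2]], dr=[[0,0,0],[0,0,0],[0,0,0]], grip=[-0.7,-0.7,-0.7])

```text
time_s: 13.95
eef_pos: [525.6, 133.4, 122.5]
tool_rot: [0.69, 0.724, 0.0, 0.0]
wrist_force: [-2.1, -0.9, 1.5]
grip_width: 22.7
gripper_force: 41.0
```

>>> drive_tool(translation=[[0,0,0.7],[0,0,1.5],[0,0,1.5]], dr=[[0,0,0],[0,0,0],[0,0,0]], grip=[-0.7,-0.7,-0.7])

```text
time_s: 14.25
eef_pos: [525.7, 133.5, 122.3]
tool_rot: [0.689, 0.724, 0.0, 0.0]
wrist_force: [-7.4, 0.3, 12.6]
grip_width: 22.7
gripper_force: 42.0
```

>>> drive_tool(translation=[[0,0,0],[0,0,0],[0,0,0],[0,0,-20],[0,0,-55],[0,0,-90],[0,0,-105],[0,0,-105]], dr=[[0,0,0],[0,0,0],[0,0,0],[0,0,0],[0,0,0],[0,0,0],[0,0,0],[0,0,0]], grip=[-0.2,0,0,0,0,0,0,0])

```text
time_s: 15.05
eef_pos: [527.0, 133.5, 228.2]
tool_rot: [0.69, 0.724, 0.002, 0.002]
wrist_force: [-0.6, 0.3, -0.1]
grip_width: 42.8
gripper_force: 0.0
```

>>> drive_tool(translation=[[-35,-0.5,0],[-75,-1,0],[-115,-1.5,0],[-155,-2,0],[-190,-2.5,0],[-211,-2.5,0],[-211,-2.5,0],[-211,-2.5,0]], dr=[[0,0,0],[0,0,0],[0,0,0],[0,0,0],[0,0,0],[0,0,0],[0,0,0],[0,0,0]], grip=[0,-0.5,-1,-1,-1,-1,-1,-1])

```text
time_s: 15.85
eef_pos: [532.2, -77.3, 223.8]
tool_rot: [0.69, 0.724, -0.0, -0.002]
wrist_force: [0.1, 0.8, -0.7]
grip_width: -0.1
gripper_force: 0.0
```

Run:
```python
from h import *
from workcell import env
s=env.observe();print(s["eef_pos"],s["grip_width"],togo(s,[533.5,-77.2,115]))
c=env.capture("scene");im=c["img"];d=cv2.resize(im[165:285,200:365],None,fx=4,fy=4,interpolation=cv2.INTER_CUBIC);cv2.imwrite("pics/s2.png",d)
```

```text
[532.24505023 -77.25005241 223.83620198] -0.12056387967594334 [ -0.19124841   1.55328126 108.83219655]
```

View pics/s2.png

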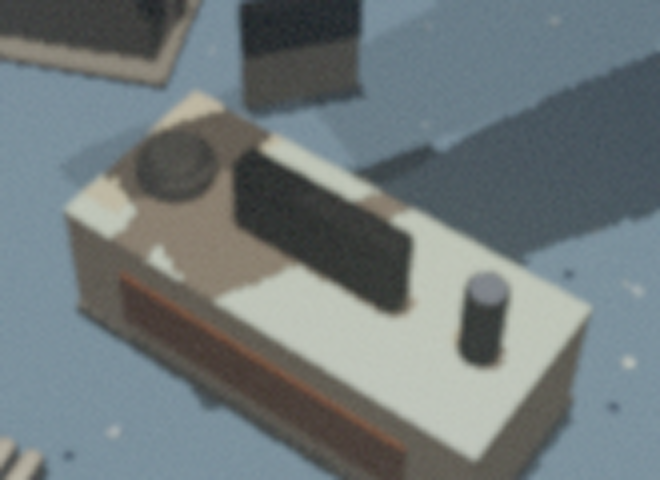

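Both tools stand upright and seated in the crop: scraper at (320,235), probe at (485,320). That was my eleventh picture, one over the limit of 10, so I'll view no more. Next I press the button, watching the force.

>>> drive_tool(translation=[[0,1,35],[0,1,70],[0,1,90],[0,1,100],[0,1,104],[0,1,107],[0,1,109],[0,1,109]], dr=[[0,0,0],[0,0,0],[0,0,0],[0,0,0],[0,0,0],[0,0,0],[0,0,0],[0,0,0]], grip=[-1,-1,-1,-1,-1,-1,-1,-1])

```text
time_s: 16.7
eef_pos: [534.8, -77.2, 117.8]
tool_rot: [0.69, 0.724, 0.001, 0.001]
wrist_force: [-1.4, 2.3, 4.0]
grip_width: 0.2
gripper_force: 1.9
```

>>> drive_tool(translation=[[0,0,1.5],[0,0,3],[0,0,4],[0,0,4]], dr=[[0,0,0],[0,0,0],[0,0,0],[0,0,0]], grip=[-1,-1,-1,-1])

```text
time_s: 17.1
eef_pos: [535.1, -77.4, 115.7]
tool_rot: [0.69, 0.724, 0.001, 0.001]
wrist_force: [-7.5, 5.3, 21.5]
grip_width: 0.0
gripper_force: 10.7
```

At 21.5 N, well past the 5 N spring, the button has bottomed out. Letting go and retreating.

>>> drive_tool(translation=[[0,0,-3],[0,0,-10],[0,0,-30],[0,0,-65],[0,0,-100],[0,0,-110],[0,0,-110],[0,0,-110]], dr=[[0,0,0],[0,0,0],[0,0,0],[0,0,0],[0,0,0],[0,0,0],[0,0,0],[0,0,0]], grip=[-1,-1,-1,-1,-1,-1,-1,-1])

```text
time_s: 17.9
eef_pos: [533.5, -77.4, 221.6]
tool_rot: [0.69, 0.724, -0.0, -0.001]
wrist_force: [-0.8, -0.4, -0.5]
grip_width: 0.4
gripper_force: 0.0
```

Run:
```python
from workcell import env
print(env.observe()["wrist_force"]); print(env.sign_off())
```

```text
[-0.81107626 -0.40787543 -0.547076  ]
the job is handed in; nothing more can be done
None
```

I moved the scraper and the thermometer into the sanitiser, pressed and released the start button, and handed the job in at 17.9 s; it returned no verdict, the button bottoming out is judged from force (21.5 N) rather than seen, and I viewed 11 pictures, one over the limit of 10.

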